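# Load the vacuum pot and set its bleed valve

### The job

Load all three wood blanks (the long square one, the flat slab and the round one) into the vacuum pot, none standing above its rim. Then turn the winged thumbscrew of the bleed valve clockwise until it seats, back it off a quarter turn, and finish still gripping the thumbscrew there: keep hold of it so that it cannot creep while I couple up the pump and fit the lid. Leave the mallet and gouge where they lie.

Things in the scene. Friction and masses are not known exactly. Their poses are not given: they have to be found in the camera images.
- square_blank: Pale wooden blank for a tool handle: a square bar 120 x 28 x 28 mm, loose on the bench, 50 to 110 g. Origin: centre of its underside; x along its length, z up.
- slab_blank: Browner flat wooden blank, 110 x 40 x 14 mm, loose on the bench, lying flat, 30 to 65 g. Origin: centre of its underside; x along its length, y across its 40 mm width, z up.
- round_blank: Pale wooden disc blank standing on the bench: upright cylinder 50 mm in diameter, 45 mm tall, 45 to 90 g. Origin: centre of its underside; z along its axis.
- square_end_a (a point): Centre of the +x end face of the square blank (14 mm above its underside).
- square_end_b (a point): Centre of the -x end face of the square blank.
- slab_end_a (a point): Centre of the +x end face of the slab blank (7 mm above its underside).
- slab_end_b (a point): Centre of the -x end face of the slab blank.
- round_mid (a point): Centre of the round blank, half way up its axis.
- rig: Vacuum rig, fixed: plywood board 280 (x) x 370 (y) x 15 mm with a round steel pot (240 mm outside, 4 mm wall, strap handles 24 mm out on its x sides, below the rim) and, 194 mm from the pot's axis on its -y side, a brass valve block with the thumbscrew on top, a 50 mm dial gauge on its +x side (top 77 mm above the bench) and a hose barb on -x. Origin: under the pot's axis, on the bench.
- pot_in (a point): Centre of the pot's inner floor, 20 mm above the bench. The rim is 85 mm above this floor.
- pot_rim (a point): Centre of the pot's open mouth, level with its rim, 105 mm above the bench (the rubber gasket stands 2 mm higher).
- wing: Steel thumbscrew head of the bleed valve: upright flat wing 40 mm long (x), 9 mm thick (y), from 8 to 34 mm above the origin, on an 18 mm round hub 10 mm high. Origin: on the vertical valve axis (z), under the hub, 101 mm above the bench when seated. Grip it from above across its thickness. Right-hand thread, rises 1.5 mm a turn, friction about 0.06 N m; stays where left; hard stop when seated.
- wing_grip (a point): On the valve's axis, 22 mm above the underside of the hub: middle of the wing's grip, 123 mm above the bench when seated; turns with the wing.
- valve_turn (a joint): Angle of the thumbscrew in rad: 0 seated (closed, hard stop), growing as it is opened, counter-clockwise seen from above; a quarter turn open is 1.57. At 0 the wing lies along the rig's x; it is found between 0.9 and 2.1 open.
- mallet: Bystander: joiner's wooden mallet lying on the bench; head 75 x 120 x 55 mm centred 220 mm towards +x of the origin, 24 mm round handle along x. Origin on the bench under the handle's end; the head points away from the robot.
- gouge: Bystander: carving gouge lying on the bench, about 255 mm long; brown turned handle (118 mm, up to 29 mm thick) towards -x, steel blade towards +x. Origin under the ferrule between the two.
Mind the look-alikes: they are no part of the job. There is more than one size of the round_blank; the one meant has the size given above. Several things have the shape of the square_blank; the one meant has the colours described above.

How it is judged (in metres and radians):
On the way, in this order (a step that is already met when the one before it is completed fails the run):
1. all three blanks lie in the pot, below its rim, let go (horizontal distance between each of square_end_a, square_end_b, slab_end_a, slab_end_b and pot_in below 0.118 m and z of each of square_end_a, square_end_b, slab_end_a, slab_end_b in the frame of pot_in below 0.08 m and horizontal distance between round_mid and pot_in below 0.11 m and z of round_mid in the frame of pot_in below 0.062 m and linear speed of each of square_blank, slab_blank, round_blank below 0.02 m/s and contact force between the fingers and square_blank below 0.05 N and contact force between the fingers and slab_blank below 0.05 N and contact force between the fingers and round_blank below 0.05 N), for 0.2 s.
2. the thumbscrew is turned in until it seats (value of joint valve_turn below 0.06 rad and horizontal distance between each of square_end_a, square_end_b, slab_end_a, slab_end_b and pot_in below 0.118 m and z of each of square_end_a, square_end_b, slab_end_a, slab_end_b in the frame of pot_in below 0.08 m and horizontal distance between round_mid and pot_in below 0.11 m and z of round_mid in the frame of pot_in below 0.062 m), for 0.1 s.
At the end, for the whole second after the job is handed in: The three blanks lie at rest and released inside the pot, with no end above the rim; the thumbscrew, after having been seated (within 0.06 rad of its stop), stands still 1.57 +- 0.25 rad (a quarter turn, within about 14 degrees) open, and the fingers grip its wing with more than 3 N (all of step 1 and value of joint valve_turn between 1.32 and 1.82 rad and velocity of joint valve_turn between -0.05 and 0.05 rad/s and contact force between the fingers and wing above 3 N); the arm keeps its last pose, push and grip.
It fails at once if the mallet is pushed more than 30 mm from where it lay (distance of mallet from where it was at the start of the episode above 0.03 m).
It fails at once if the gouge is pushed more than 30 mm from where it lay (distance of gouge from where it was at the start of the episode above 0.03 m).
It also fails if it takes over 72 s, if anything falls off the work surface, if the arm or the gripper's body presses on something with over 40 N, if the wrist force passes 120 N, or if a joint passes its speed limit or range.

### The arm

A 6-joint arm with a two-finger parallel gripper is mounted at the origin on the work surface. World frame = base frame: x ahead of the robot, y to its left, z up, the work surface at z = 0. Lengths are in mm, angles in rad, forces in N, time in s.
With the tool pointing down it reaches from about 275 to 825 mm from the base axis. Payload 4.9 kg.
Tool frame: the origin (TCP) lies at the very end of the fingers, on their centre line; the grasp point (between the pads) lies 19 mm behind it; z points along the fingers, y is the line along which they close (so a half turn about z gives the same grasp; the last joint's range is limited). The gripper opens to 85 mm and grips with 20 to 120 N. Pads are 22 mm wide; open, the fingers measure 114 mm over their backs; the gripper's body (76 mm by 85 mm) begins 54 mm behind the grasp point. The pads swing forward as they close: fully open they stand 13 mm farther back than shut.
Start: joints at [-1.267, 0.326, -0.193, 1.052, 0, 1.437], TCP at [233.185, -498.14, 231.281] pointing down, gripper open.
Joint ranges: [-2.65, 2.65], [-0.97, 1.79], [-1.3, 1.35], [-1.93, 2.1], [-1.47, 1.37], [-3.14, 3.14]. Speed limits (rad/s): [2.57, 2.57, 3.14, 3.14, 3.14, 3.14].

### API

Orientations are given as [roll, pitch, yaw] about the fixed x, y, z axes, in that order (R = Rz(yaw) Ry(pitch) Rx(roll)).
In Python, from bench import bot, solve_ik, imaging gives the robot as it stands. Calls block until the motion is done:
- bot.move_ptp(position, orientation): joint-space move of the TCP to a pose.
- bot.movel(position, rot=None, max_speed=150, threshold=None): straight line of the TCP; rot=None keeps the orientation; max_speed is the mean speed in mm/s. With threshold (N) it stops when the force on the tool has changed by that much, and returns True; else False.
- bot.move_j(angles): joint-space move.
- bot.grip(opening, effort=None): opening from 0.0 (shut) to 1.0 (fully open); effort is the grip in N (None keeps the last); returns when the fingers have stopped.
- bot.dwell(seconds).
- solve_ik(position, orientation): joint angles nearest the present ones, or None.
- bot.get_state(): the state.
- imaging.capture(name): name is "side" or "top" or "wrist"; returns the picture (400x640x3 uint8, blue, green, red); there is no depth.
- imaging.camera_model(name): a dict with "K" (3x3 intrinsics, pixels), "position" and "rotation" of the camera in the world. Camera axes: x right, y up, looking along -z (the intrinsics and any distortion apply to the point x, -y, -z); pixel columns grow to the right and rows downward; lengths in mm; the calibration is good to about 2 mm. The wrist camera is an equidistant fisheye: a pixel r from the principal point sees the ray r / f radians off the axis. A picture is of the moment at which its call begins: read the wrist's pose just before it. camera_model takes no time and is no camera call; for the wrist camera it gives the pose at the moment of the call.
A pose or a line that the arm cannot do raises bot.IKError and nothing moves.
- bot.sign_off(): hands the job in; it is judged then, once.
The state is a dict: "t": time; "qpos": joint angles; "joint_velocities": joint speeds; "effort": joint torques, N m; "tcp_pos": TCP position; "orientation": TCP orientation; "contact_force": force on the tool from outside, world axes, zero at the start; "wrist_torque": the same for the moment, N m; "opening": opening from 0.0 (shut) to 1.0 (fully open); "gripper_force": force on a finger pad.
Only numpy, scipy, OpenCV 4.12 (cv2) and the standard library are available. Lean on these libraries where they do the work, as an engineer would, in place of code of your own. Each camera call takes 0.05 s, during which the arm holds its last target. There are 200 camera calls.

## Working session

There is one attempt and no reset: what is moved stays moved. The work goes in short steps, each a Python script; the robot and the scene stay as the last script left them, time stands still between calls to the robot, and variables do not carry over. Pictures are saved under pics/ and viewed, at most 10 in all, crops included, and the job is handed in when it is done.

```bash
ls; mkdir -p pics
python3 - <<'E'
from bench import bot, imaging
import cv2,numpy as np
for n in("top","side"):
    cv2.imwrite(f"pics/{n}0.png",imaging.capture(n)); m=imaging.camera_model(n); print(n,{k:np.round(v,3).tolist() if not isinstance(v,str) else v for k,v in m.items()})
m=imaging.camera_model("wrist");print({k:np.round(v,3).tolist() if not isinstance(v,str) else v for k,v in m.items()})
print(bot.get_state())
E
```

```text
pics
top {'K': [[371.179, 0.0, 322.074], [0.0, 371.179, 195.086], [0.0, 0.0, 1.0]], 'position': [261.774, 28.523, 1082.343], 'rotation': [0.197, -0.019, -1.552]}
side {'K': [[489.735, 0.0, 322.839], [0.0, 489.735, 199.573], [0.0, 0.0, 1.0]], 'position': [199.561, -970.528, 900.095], 'rotation': [0.919, 0.016, -0.255]}
{'K': [[309.707, 0.0, 319.783], [0.0, 309.707, 203.145], [0.0, 0.0, 1.0]], 'position': [300.092, -466.441, 373.29], 'rotation': [-0.297, 0.001, -1.134]}
{'t': 0.1, 'qpos': array([-1.26718098e+00,  3.26894681e-01, -1.93465518e-01,  1.05198959e+00,
       -2.48429601e-05,  1.43664033e+00]), 'joint_velocities': array([-0.00011739, -0.00116394,  0.00239595,  0.00077413,  0.00031692,
        0.00027656]), 'effort': array([ 1.51898596e-03, -4.44239938e+01,  2.63038069e+01,  7.85423967e-03,
       -3.21759251e-05,  3.07573316e-06]), 'tcp_pos': array([ 233.02892166, -497.63216003,  230.57353211]), 'orientation': array([-3.14004982e+00, -1.83162543e-04,  4.37771217e-01]), 'contact_force': array([-0.01824456, -0.7333398 , -0.46614358]), 'wrist_torque': array([ 0.0027311 ,  0.02219129, -0.00274416]), 'gripper_force': 0.0, 'opening': 0.9974678426789179}
```

View pics/top0.png

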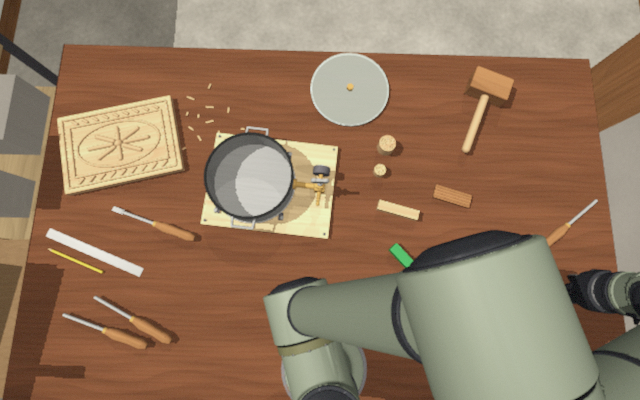

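View pics/side0.png

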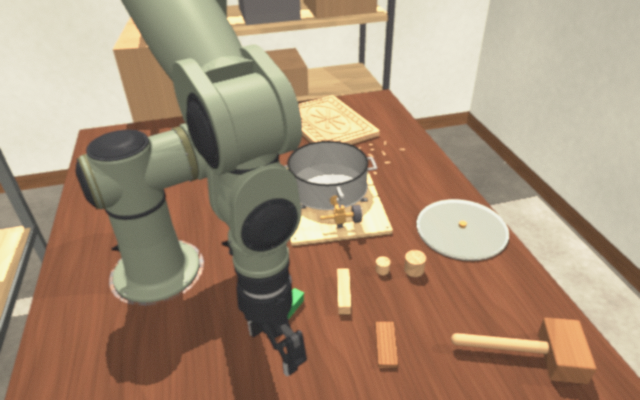

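The top view shows the pot at (250,177), the valve at (320,185), and the mallet at (485,100).

Candidates, by top-view pixel:
- **square_blank:** the pale bar at (398,210) fits. The green bar at (402,255) is a look-alike.
- **round_blank:** the large disc at (388,144) fits. The small one at (380,170) is a decoy.
- **slab_blank:** only the brown slab at (453,196).

In the side view they are at: pale bar (344,291), slab (387,344), large disc (415,263), small disc (383,266).

```bash
cat > h.py <<'E'
import numpy as np,cv2
from scipy.spatial.transform import Rotation as Ro
from bench import bot, solve_ik, imaging
def ray(m,px):
    K=np.array(m["K"]);px=np.atleast_2d(px).astype(float)
    d=np.c_[(px[:,0]-K[0,2])/K[0,0],(px[:,1]-K[1,2])/K[1,1]]
    if m.get("fish"):
        r=np.linalg.norm(d,axis=1)+1e-12
        d=np.c_[d[:,0]*np.sin(r)/r,-d[:,1]*np.sin(r)/r,-np.cos(r)]
    else: d=np.c_[d[:,0],-d[:,1],-np.ones(len(d))]
    return np.array(m["position"]),Ro.from_euler("xyz",m["rotation"]).apply(d)
def plane(m,px,z):
    p,d=ray(m,px); return p+d*((z-p[2])/d[:,2])[:,None]
def tri(a,pa,b,pb):
    p,d=ray(a,pa);q,e=ray(b,pb);d=d[0]/np.linalg.norm(d);e=e[0]/np.linalg.norm(e)
    s=np.linalg.lstsq(np.c_[d,-e],q-p,rcond=None)[0]
    A,B=p+d*s[0],q+e*s[1]; return (A+B)/2,np.linalg.norm(A-B)
def cam(n):
    m=dict(imaging.camera_model(n)); m["fish"]=n=="wrist"
    return m,imaging.capture(n)
def blob(im,c,hsv=((8,60,110),(35,255,255)),w=45):
    """largest-near-seed colour blob: contour"""
    M=cv2.inRange(cv2.cvtColor(im,cv2.COLOR_BGR2HSV),*map(np.array,hsv))
    C,_=cv2.findContours(M,cv2.RETR_EXTERNAL,cv2.CHAIN_APPROX_NONE)
    C=[k for k in C if cv2.contourArea(k)>20]
    return max(C,key=lambda k:cv2.pointPolygonTest(k,tuple(map(float,c)),True))
E
python3 - <<'E'
from h import *
t,_=cam("top");s,_=cam("side");np.set_printoptions(precision=1,suppress=True)
P={'sq':((398,210),(344,291)),'slab':((453,196),(387,344)),'round':((388,144),(415,263)),'small':((380,170),(383,266)),'potc':((250,177),(330,165)),'valve':((320,185),(341,205)),'mallet':((490,84),(568,350)),'mhand':((467,149),(457,341))}
for k,(a,b) in P.items(): print(k,*tri(t,a,s,b),plane(t,a,20)[0])
hs=lambda n,p:cv2.cvtColor(cv2.imread(f"pics/{n}0.png"),cv2.COLOR_BGR2HSV)[p[1],p[0]]
for k,(a,b) in P.items(): print(k,hs('top',a),hs('side',b))
print(hs('top',(420,230)),hs('side',(360,330)))
E
```

```text
sq [ 435.2 -209.8   18.6] 0.24662703115938248 [ 434.8 -209.5   20. ]
slab [ 481.8 -374.9   14.1] 1.1665045462761234 [ 480.  -372.6   20. ]
round [ 629.3 -180.6   33.2] 2.8915185488870008 [ 635.4 -183.5   20. ]
small [ 553.1 -158.1   21. ] 0.9978606025625251 [ 553.8 -158.4   20. ]
potc [510.3 210.3  96.2] 11.262810991630765 [523.3 224.7  20. ]
valve [490.8  19.   93.6] 6.8972940973071974 [504.   18.7  20. ]
mallet [ 831.7 -499.8   33.9] 2.9807234245270244 [ 840.9 -507.4   20. ]
mhand [ 622.1 -417.8   30.8] 0.07131123417057021 [ 625.7 -422.4   20. ]
sq [ 19  86 235] [ 27  62 247]
slab [ 14 133 201] [ 14 135 235]
round [ 19  92 235] [ 21  91 245]
small [ 21  72 235] [ 19 100 233]
potc [ 25  14 200] [ 21  22 149]
valve [ 20  35 168] [ 16  96 207]
mallet [ 15 133 202] [ 13 135 231]
mhand [ 18  92 229] [ 16 112 218]
[ 11 146 152] [ 10 138 164]
```

```bash
cat >> h.py <<'E'
import json,os
def snap(name):
    m,im=cam("wrist"); m={k:(v if isinstance(v,(str,bool)) else np.array(v).tolist()) for k,v in m.items()}
    cv2.imwrite(f"pics/{name}.png",im); json.dump(m,open(f"pics/{name}.json","w")); return m,im
def load(name): return json.load(open(f"pics/{name}.json")),cv2.imread(f"pics/{name}.png")
E
python3 - <<'E'
from h import *
o=[np.pi,0,0.0]
for i,(p) in enumerate([(400,-250,330),(520,-250,330)]):
    bot.move_ptp(p,o); m,_=snap(f"w{i}"); print(bot.get_state()["t"],m["position"],m["rotation"])
a=cv2.imread("pics/w0.png");b=cv2.imread("pics/w1.png")
cv2.imwrite("pics/w01.png",cv2.resize(np.vstack([a,b]),None,fx=.75,fy=.75))
E
```

```text
1.45 [473.94781257511346, -250.97622880978727, 472.34463267576876] [-0.29767677236524337, -6.0545598815853197e-05, -1.5719274890601955]
2.05 [594.2868715004804, -251.19655340023223, 471.21289040024976] [-0.29944832742992356, 0.0010717402574689228, -1.5720789168813436]
```

View pics/w01.png

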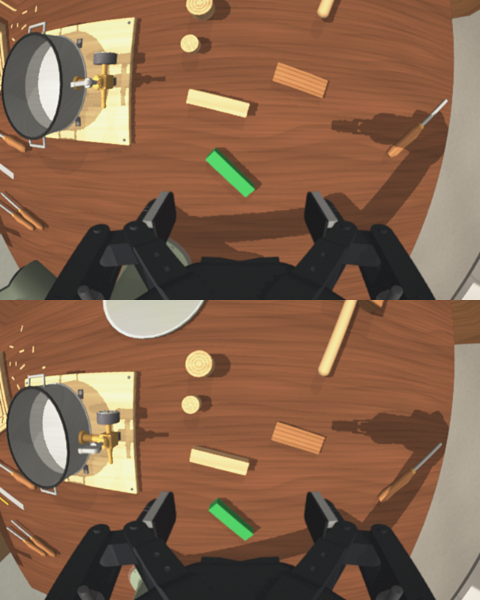

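The upper picture (w0, at 0.75 scale) shows the pale bar at (218,103), the slab at (300,80), the small disc at (190,43), and the large disc cut off at (202,5). In the lower one (w1) the large disc is at (199,364), the small disc at (191,404), the bar at (219,461), and the slab at (298,438). Next I'll measure each from nearly straight above.

```bash
cat >> h.py <<'E'
PALE=((10,30,175),(40,128,255)); BROWN=((5,100,178),(25,175,255))
def pix(m,P):
    K=np.array(m["K"]);v=Ro.from_euler("xyz",m["rotation"]).inv().apply(np.array(P)-m["position"])
    v=np.array([v[0],-v[1],-v[2]]);th=np.arctan2(np.hypot(v[0],v[1]),v[2]);n=v[:2]/(np.hypot(v[0],v[1])+1e-12)
    return K[0,0]*th*n+K[:2,2]
def cen(c): M=cv2.moments(c); return np.array([M["m10"],M["m01"]])/M["m00"]
def near(im,px,hsv):
    M=cv2.inRange(cv2.cvtColor(im,cv2.COLOR_BGR2HSV),*map(np.array,hsv)); M=cv2.morphologyEx(M,cv2.MORPH_CLOSE,np.ones((5,5)));M=cv2.morphologyEx(M,cv2.MORPH_OPEN,np.ones((3,3)))
    C=[k for k in cv2.findContours(M,cv2.RETR_EXTERNAL,cv2.CHAIN_APPROX_NONE)[0] if cv2.contourArea(k)>150]
    return min(C,key=lambda k:np.linalg.norm(cen(k)-px))
def rect(m,c,z):
    W=plane(m,c.reshape(-1,2),z)[:,:2].astype(np.float32); (x,y),(w,h),a=cv2.minAreaRect(W)
    if w<h: w,h,a=h,w,a+90
    return np.array([x,y,w,h,(a+90)%180-90])
E
cat > meas.py <<'E'
from h import *
np.set_printoptions(precision=1,suppress=True)
for n,P,hsv,top in(("slab",(482,-374),BROWN,14),("sq",(435,-210),PALE,28),("round",(630,-182),PALE,45)):
    V=[]
    for i,dx in enumerate((35,-35)):
        bot.move_ptp((P[0]-74+dx,P[1],210),[np.pi,0,0]); m,im=snap(f"{n}{i}")
        c=near(im,pix(m,(*P,top)),hsv); V.append((m,c)); print(n,rect(m,c,top),cen(c))
    print("  tri",*tri(V[0][0],cen(V[0][1]),V[1][0],cen(V[1][1])),bot.get_state()["t"])
E
python3 meas.py; python3 -c "
from h import *
a=[load(n)[1] for n in('slab0','sq0','round0')]
cv2.imwrite('pics/m.png',cv2.resize(np.vstack(a),None,fx=.5,fy=.5))"
```

```text
slab [ 373.9   -2.4 1777.8  687.5  -66.1] [294.2 152.4]
slab [ 360.6   28.  1818.4  760.5  -66.2] [297.1 144.3]
  tri [  219.6  -203.5 -1862.4] 26.47658580220979 3.3167
sq [ 436.8 -207.5  120.3   29.    75.2] [316.4 144.2]
sq [ 436.8 -207.6  120.7   29.2   75.2] [315.5  76.6]
  tri [ 436.4 -207.6   25.3] 0.7193883813789022 4.5
round [ 631.7 -175.3   49.3   48.9   -0.3] [312.7 143.3]
round [ 632.1 -175.5   48.8   48.    -0.3] [311.5  73.1]
  tri [ 632.  -175.5   43.7] 0.022007964020425017 6.025
```

View pics/m.png

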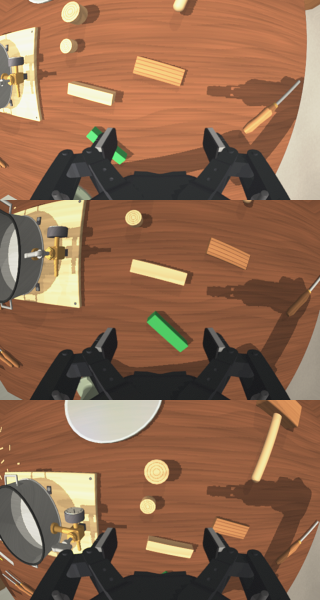

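The crops (half scale) show the slab at (160,70) in the top panel, the pale bar at (159,272) in the middle, and the large disc at (156,471) beside the small one at (148,506) in the bottom. The measured 49 mm diameter and 120 x 29 mm bar confirm the choices. The slab mask leaks into the bench, so I'll fix that offline.

Run:
```python
from h import *
np.set_printoptions(precision=1,suppress=True)
V=[]
for i in(0,1):
    m,im=load(f"slab{i}");H=cv2.cvtColor(im,cv2.COLOR_BGR2HSV);p=pix(m,(482,-374,14)).astype(int)
    print(p,[np.percentile(H[p[1]-5:p[1]+6,p[0]-20:p[0]+20,k],[5,50,95]) for k in range(3)],[np.percentile(H[p[1]-60:p[1]-40,p[0]-20:p[0]+20,k],[5,50,95]) for k in range(3)])
    for T in((0,0,205),(11,100,205),(12,100,190),(12,90,200)):
        try:
            c=near(im,p,(T,(25,255,255)));print(T,rect(m,c,14),cen(c))
        except Exception as e: print(e)
```

```text
[319 143] [array([14. , 19.5, 21. ]), array([120., 124., 139.]), array([239., 247., 247.])] [array([10., 10., 11.]), array([142., 144., 146.]), array([175., 189., 199.])]
(0, 0, 205) [ 470.5 -401.2  178.2   52.9   66.1] [323.5 145.7]
(11, 100, 205) [ 483.4 -372.   111.4   40.4   73.4] [316.7 142.1]
(12, 100, 190) [ 483.5 -371.8  110.3   40.7   73.5] [316.9 142. ]
(12, 90, 200) [ 483.6 -371.7  110.1   40.2   73.5] [316.8 142. ]
[319  80] [array([14., 19., 20.]), array([120., 124., 139.]), array([239., 246., 247.])] [array([10., 10., 11.]), array([142., 144., 146.]), array([172., 184., 190.])]
(0, 0, 205) [ 483.8 -371.9  110.7   40.2   73.5] [317.3  79.4]
(11, 100, 205) [ 483.8 -371.9  110.7   40.2   73.5] [317.3  79.4]
(12, 100, 190) [ 483.7 -371.9  110.3   40.7   73.5] [317.4  79.6]
(12, 90, 200) [ 483.7 -371.9  110.2   40.2   73.6] [317.4  79.5]
```

Run:
```python
from h import *
np.set_printoptions(precision=1,suppress=True)
V=[]
for i in(0,1):
    m,im=load(f"slab{i}");c=near(im,pix(m,(484,-372,14)),((12,100,190),(25,255,255)));V+=[m,cen(c)]
print("slab tri",*tri(*V))
A=[]
for i,p in enumerate([(420,130,330),(330,130,330)]):
    bot.move_ptp(p,[np.pi,0,0]); m,im=snap(f"rig{i}");A.append(im)
bot.move_ptp((400,20,300),[np.pi,0,0]); m,im=snap(f"val0")
bot.move_ptp((440,20,300),[np.pi,0,0]); m,im=snap(f"val1")
p=pix(m,(495,19,130)).astype(int);print(p,bot.get_state()["t"])
cr=cv2.resize(im[max(0,p[1]-75):p[1]+75,max(0,p[0]-120):p[0]+120],(480,300))
A=[cv2.resize(a,(480,300)) for a in A[:1]]
cv2.imwrite("pics/rv.png",np.vstack(A+[cr]))
```

```text
slab tri [ 483.4 -371.8   10.4] 0.7050095672699149
[320 130] 16.5417
```

View pics/rv.png

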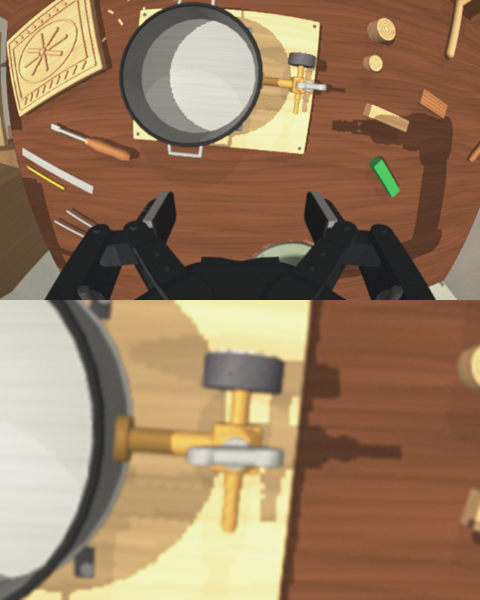

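The pot rim is centred at about (192,75) in the upper panel. In the lower crop the grey wing is at (235,457), lying roughly along the image horizontal (world y), with the gauge above it. The clock jumped 10 s, so I'll check the joints as well.

Run:
```python
from h import *
np.set_printoptions(precision=2,suppress=True)
print(bot.get_state()["qpos"])
from scipy.optimize import least_squares
for n in("rig0","rig1"):
    m,im=load(n);H=cv2.cvtColor(im,cv2.COLOR_BGR2HSV)
    M=cv2.inRange(H,np.array((0,0,0)),np.array((180,120,95)))
    p=pix(m,(512,213,105)); n_,L,S,C=cv2.connectedComponentsWithStats(M)
    # rim outline: first dark ring pixels going outward; cast rays onto rim plane and fit circle
    for zz in (107,):
        pts=[]
        for a in np.linspace(0,2*np.pi,180,endpoint=False):
            r=np.arange(30,170);x=(p[0]+r*np.cos(a)).astype(int);y=(p[1]+r*np.sin(a)).astype(int)
            ok=(x>=0)&(x<640)&(y>=0)&(y<400);x,y=x[ok],y[ok];w=plane(m,np.c_[x,y],zz)
            d=np.hypot(w[:,0]-512,w[:,1]-213);v=H[y,x,2].astype(int)
            k=(d>95)&(d<145)
            if k.any() and v[k].min()<75: j=np.where(k)[0][v[k]==v[k].min()];pts.append(w[int(np.median(j)),:2])
        pts=np.array(pts)
        f=least_squares(lambda q:np.hypot(*(pts-q[:2]).T)-q[2],(512,213,118),loss="soft_l1",f_scale=1)
        print(n,zz,len(pts),f.x,np.median(abs(f.fun)),np.median([p]))
V=[]
for n in("val0","val1"):
    m,im=load(n);p=pix(m,(495,19,130));c=None
    for T in((0,0,150),(0,0,165)):
        c=near(im,p,(T,(180,28,255)));print(n,rect(m,c,135),cen(c),cv2.contourArea(c))
    V+=[m,cen(c)]
print("wing tri",*tri(*V))
```

```text
[-0.12  0.08 -0.33  1.16 -0.    3.02]
rig0 107 180 [510.91 212.91 115.79] 0.6921634793178413 173.59356643193567
rig1 107 108 [510.28 212.68 116.32] 0.46642060783160133 137.7768005856966
val0 [491.59  22.78  43.92  12.96  89.85] [316.53  92.37] 342.5
val0 [491.59  23.27  42.95  12.96  89.85] [316.09  92.35] 335.0
val1 [494.54  23.27  43.53  12.96  89.87] [316.4  132.39] 359.5
val1 [494.54  23.28  43.5   12.96  89.87] [316.33 132.43] 348.0
wing tri [493.15  23.12 128.19] 0.24118332373908843
```

```bash
cat >> h.py <<'E'
POT=np.array([510.8,212.9]);RY=np.deg2rad(-5.4)
def pot(v,u=0): c,s=np.cos(RY),np.sin(RY);return POT+v*np.array([c,s])+u*np.array([-s,c])
def pick_place(xy,yaw,zp,o1,o2,pxy,pyaw,effort=40,drop=2):
    O=[np.pi,0,np.deg2rad(yaw)];Q=[np.pi,0,np.deg2rad(pyaw)];S=lambda:bot.get_state()
    bot.grip(o1,effort)
    bot.move_ptp((*xy,zp+60),O); hit=bot.movel((*xy,zp),max_speed=100,threshold=15)
    a=S();bot.grip(0);b=S();print("hit",hit,"tcp",a["tcp_pos"],"open",b["opening"],"F",b["gripper_force"],"t",b["t"])
    if b["opening"]<.1: return print("MISSED")
    bot.movel((*xy,200),max_speed=200); bot.move_ptp((*pxy,200),Q)
    s=S();print("held",s["opening"],s["gripper_force"],s["t"])
    hit=bot.movel((*pxy,20+zp+drop),max_speed=150,threshold=15)
    bot.dwell(.15);bot.grip(o2);s=S();print("hit",hit,"tcp",s["tcp_pos"],"open",s["opening"])
    bot.movel((*pxy,200),max_speed=250);print("t",S()["t"])
E
python3 - <<'E'
from h import *
np.set_printoptions(precision=1,suppress=True)
pick_place((483.6,-371.9),73.5,3,.75,.62,pot(54),84.6,drop=5)
m,im=snap("p1")
E
```

```text
hit False tcp [ 484.  -372.1    3.4] open 0.45280733976614534 F 41.38583242893219 t 19.675
held 0.45500043311547916 40.83249807357788 22.9083
hit False tcp [562.3 207.9  27.9] open 0.6188817910251193
t 25.4917
```

Run:
```python
from h import *
np.set_printoptions(precision=1,suppress=True)
pick_place((436.8,-207.5),75.2,8,.65,.5,pot(-6),84.6)
pick_place((631.9,-175.4),180,14,.9,.75,pot(-66),174.6)
m,im=snap("p2");cv2.imwrite("pics/p2c.png",im)
```

```text
hit False tcp [ 437.2 -207.5    8.3] open 0.31732924806648327 F 40.845696330070496 t 28.5333
held 0.31956868223859175 40.052953362464905 31.2167
hit False tcp [505.  213.5  30.2] open 0.4996159556910427
t 33.7833
hit False tcp [ 632.3 -175.5   14.3] open 0.5761096907074917 F 41.658169627189636 t 37.325
held 0.5757450620442678 41.53863787651062 40.0167
hit True tcp [442.5 218.1  34.1] open 0.7536667745673199
t 42.375
```

View pics/p2c.png

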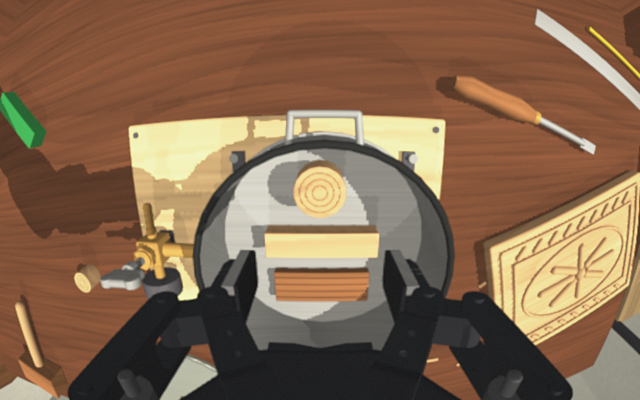

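All three blanks lie flat inside the pot: disc (320,190), bar (320,242), slab (320,285). Now a close look at the wing.

Run:
```python
from h import *
np.set_printoptions(precision=2,suppress=True)
O=[np.pi,0,-np.pi/2];V=[];A=[]
for i,dy in enumerate((125,85)):
    bot.move_ptp((493,22+dy,235),O);m,im=snap(f"vc{i}");p=pix(m,(493,22,130))
    c=near(im,p,((0,0,150),(180,30,255)));print(rect(m,c,135),cen(c),cv2.contourArea(c));V+=[m,cen(c)]
    p=p.astype(int);A.append(cv2.resize(im[max(0,p[1]-60):p[1]+60,p[0]-80:p[0]+80],(480,360)[:2])[:300])
print(*tri(*V));s=bot.get_state();print(s["t"],s["qpos"])
cv2.imwrite("pics/vc.png",np.vstack(A))
```

```text
[492.33  34.09  23.62   9.96  75.92] [319.1  66.5] 193.0
[493.07  23.16  44.04  13.1   89.81] [318.5  100.91] 605.0
[493.21  19.45  14.45] 1.0503458750559314
44.4167 [ 0.07  0.24 -0.3   1.03  0.   -1.5 ]
```

View pics/vc.png

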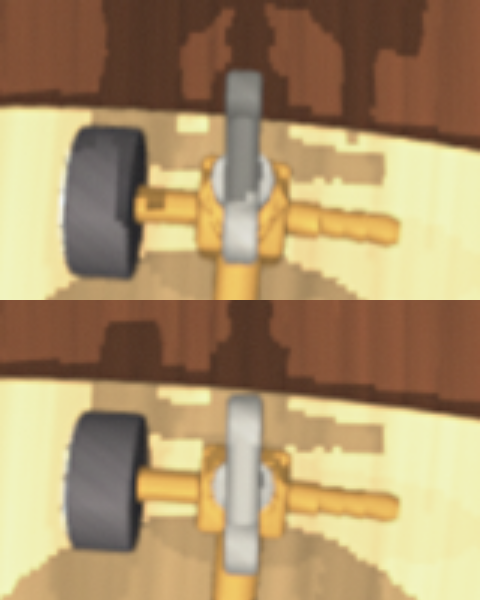

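The wing's top is centred at (493, 23) with its long axis along world y; in the lower panel it runs vertically at x≈240. I'll grip it, turn joint 6 only, and detect the stop by wrist torque.

Run:
```python
from h import *
np.set_printoptions(precision=2,suppress=True)
O=[np.pi,0,np.deg2rad(-90.1)];S=bot.get_state
bot.grip(.45,40);bot.move_ptp((493.1,23,165),O);bot.grip(.45)
print("hit",bot.movel((493.1,23,114),max_speed=80,threshold=12))
bot.grip(0,40);s=S();print(s["tcp_pos"],s["opening"],s["gripper_force"],s["contact_force"],s["wrist_torque"],s["t"])
q=np.array(s["qpos"]);q0=q[5];T0=s["wrist_torque"][2]
def rot(a):
    k=q.copy();k[5]=q0+a;bot.move_j(k);s=S()
    print(round(a,2),round(s["qpos"][5]-q0,3),s["contact_force"],s["wrist_torque"],round(s["opening"],3),round(s["t"],2));return s
for a in(.4,.8,1.2,1.4): 
    s=rot(a)
    if abs(s["wrist_torque"][2]-T0)>.6: break
```

```text
hit False
[493.72  22.97 114.61] 0.0964327829128828 42.317617535591125 [-0.41  0.07  3.2 ] [-0.01  0.03 -0.08] 46.6667
0.4 0.398 [ 1.34  0.1  -0.75] [ 0.01 -0.18 -0.1 ] 0.096 47.13
0.8 0.797 [ 2.69 -1.29 -2.98] [-0.11 -0.54 -0.03] 0.095 47.6
1.2 1.196 [ 4.64 -1.08 -6.04] [-0.32 -0.81 -0.07] 0.09 48.07
1.4 1.395 [ 4.32 -2.75 -7.55] [-0.46 -1.06 -0.05] 0.096 48.38
```

Run:
```python
from h import *
np.set_printoptions(precision=2,suppress=True)
S=bot.get_state;s=S();q=np.array(s["qpos"]);T0=s["wrist_torque"][2];qs=q[5]
for i in range(1,14):
    q[5]=qs+.04*i;bot.move_j(q);s=S()
    print(round(1.395+.04*i,3),round(s["qpos"][5],3),s["contact_force"],s["wrist_torque"],round(s["opening"],3),round(s["t"],2))
    if abs(s["wrist_torque"][2]-T0)>.6: break
```

```text
1.435 -0.241 [ 4.35 -1.39 -6.04] [-0.28 -0.77 -0.  ] 0.091 48.62
1.475 -0.2 [ 4.37 -1.67 -6.57] [-0.31 -0.86 -0.03] 0.097 48.88
1.515 -0.159 [ 4.39 -2.29 -7.64] [-0.34 -0.85 -0.08] 0.096 49.12
1.555 -0.119 [ 3.71 -1.71 -7.11] [-0.43 -0.89 -0.09] 0.092 49.38
1.595 -0.079 [ 3.94 -1.66 -8.02] [-0.41 -0.94 -0.07] 0.09 49.62
1.635 -0.039 [ 4.52 -3.58 -8.21] [-0.52 -0.93 -0.01] 0.094 49.88
1.675 0.001 [ 4.35 -2.13 -8.43] [-0.5  -0.98  0.14] 0.093 50.12
1.715 0.039 [ 3.95 -2.11 -8.17] [-0.58 -0.95  0.77] 0.087 50.38
```

The stop was reached at q6 ≈ 0.0, 1.67 rad from the start, which matches the camera estimate of 1.66. Next I dwell, then back off a quarter turn.

Run:
```python
from h import *
np.set_printoptions(precision=2,suppress=True)
S=bot.get_state;bot.dwell(.3);q=np.array(S()["qpos"])
for a in(-.5,-1.0,-1.56):
    q[5]=a;bot.move_j(q)
bot.dwell(.5);s=S();print(s["qpos"],s["joint_velocities"],s["contact_force"],s["wrist_torque"],s["opening"],s["gripper_force"],s["t"])
m,im=snap("fin");t=imaging.capture("top");p=pix(m,(493,23,130)).astype(int);print(p)
cv2.imwrite("pics/fin2.png",np.vstack([im,cv2.resize(t[110:240,180:388],(640,400))])[::1,::1][:,:].copy() if 0 else cv2.resize(np.vstack([im,cv2.resize(t[110:240,180:388],(640,400))]),None,fx=.75,fy=.75))
```

```text
[-0.1   0.34 -0.5   0.73 -0.   -1.56] [ 0.  0.  0.  0. -0. -0.] [-2.04  3.39  5.13] [ 0.64  0.33 -0.05] 0.09196230361723483 42.58174180984497 52.9
[319 276]
```

View pics/fin2.png

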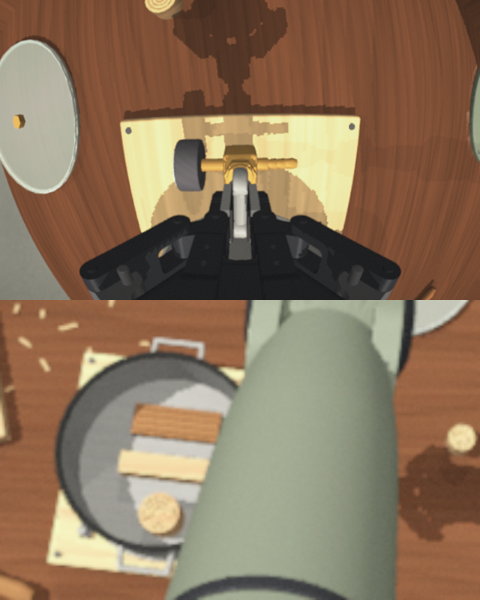

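The wing is held between the fingers at (240,205), aligned with them, and all three blanks lie in the pot in the lower panel. Handing in.

```bash
python3 -c "
from bench import bot
print(bot.sign_off())"
```

```text
the job is handed in; nothing more can be done
None
```

I handed the job in at about 53 s: all three blanks lie flat in the pot below the rim, the thumbscrew was seated (wrist torque rose at its stop), backed off about 1.56 rad and is still held at about 42 N, and I kept clear of the mallet and gouge; no verdict came back.

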